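# Finish the tea jug: infuser out, stopper in, lid shut

### The arm

A 6-joint arm with a two-finger parallel gripper is mounted at the origin on a cart in front of the work surface, level with it; the furniture and walls round the work are solid. World frame = base frame: x ahead of the robot, y to its left, z up, the work surface at z = 0. Lengths are in m, angles in rad, forces in N, time in s.
With the tool pointing down it reaches from about 0.275 to 0.75 m from the base axis. Payload 10.2 kg.
Tool frame: the origin (TCP) lies between the finger pads, 19 mm behind the fingertips; this is the grasp point; z points along the fingers, y is the line along which they close (so a half turn about z gives the same grasp; the last joint's range is limited). The gripper opens to 88 mm and grips with 3 to 60 N. Pads are 18 mm wide; open, the fingers measure 123 mm over their backs; the gripper's body (75 mm by 187 mm) begins 45 mm behind the grasp point.
Start: joints at [-1.554, 0.313, 1.498, -0, 1.331, -0.223], TCP at [0.125, -0.51, 0.257] pointing down, gripper open.
Joint ranges: [-2.94, 2.94], [-0.97, 2.17], [0.19, 2.56], [-1.23, 4.37], [0.02, 3.11], [-2.88, 2.88]. Speed limits (rad/s): [2.39, 2.39, 3.01, 3.14, 3.14, 3.14].

### API

Orientations are given as a unit quaternion [x, y, z, w].
In Python, from station import * gives the robot as it stands. The module is installed in compiled form; this text tells all that it offers.
- The arm moves only by the tool drive_tool, never from a script. Its argument "motion" is a list of rows, each an object with "translation": the shift along the tool's x, y, z in mm, a list of three; "roll": the turn about the tool's z in degrees. A call has 1 to 8 rows; each row is the pose to reach, as a shift and turn from the pose commanded when the call began, along the tool's axes at that moment; what a row does not reach only later rows make up. A row lasts 1/10 s, in which the tool goes at most 50 mm and 8.59 degrees, less where a joint would pass 70% of its speed; a pose out of reach is approached as far as the arm can. A call with a gripper value outside its range is refused whole. "jaw" is the opening in per cent of the stroke, from 0 (shut) to 100 (fully open), set as the call begins (left out, the last holds). The fingers move at their own pace and stop on an object; "squeeze" is the grip in N (left out, the last holds). Time passes only in rows, so rows that repeat a pose let the fingers close. It gives the time, the measured TCP pose, the force, the opening and the grip force at its end, in the units of the state.
- get_obs(): the state, without advancing time (a new reading comes with each control period).
- grab_frame(name): name is "scene" or "top"; returns a dict with "pixels" (384x512x3 uint8, red, green, blue), "z_map" (384x512 float32, m along the optical axis (not along the pixel's ray), 0 where there is no reading), "camera_matrix" (3x3 intrinsics, pixels), "k1" (the pictures are not rectified: a ray, as slopes to the right and down, at radius r is drawn at 1 + k1 r^2 times it, then the intrinsics apply), "camera_from_world" (4x4, takes a point from world to camera coordinates). Camera axes: x right, y up, looking along -z (the intrinsics and any distortion apply to the point x, -y, -z); pixel columns grow to the right and rows downward; lengths in m; the calibration is good to about 2 mm. A picture is of the moment at which its call begins.
- hand_in(): hands the job in; it is judged then, once.
The state is a dict: "time": time; "joints": joint angles; "dq": joint speeds; "effort": joint torques, N m; "tool_pos": TCP position; "orientation": TCP orientation; "ft_force": force on the tool from outside, world axes, zero at the start; "wrist_torque": the same for the moment, N m; "width": opening from 0.0 (shut) to 1.0 (fully open); "grasp_force": force on a finger pad.
Only numpy, scipy, OpenCV 4.12 (cv2) and the standard library are available. Lean on these libraries where they do the work, as an engineer would, in place of code of your own. Each camera call takes 0.05 s, during which the arm holds its last target. There are 200 camera calls.

### The job

The tea has drawn: lift the infuser out of the neck of the insulated jug and put it in the white tub, then set the stopper fully home in the neck and push the jug's lid shut until it clicks into its catch. Keep the jug standing where it is, and leave the gold-lidded jar, the tumbler and the sauce pot alone.

Things in the scene. Friction and masses are not known exactly. Their poses are not given: they have to be found in the camera images.
- jug: Insulated green tea jug, loose, about 1.7 kg. Origin at the centre of its base, z up its axis, -x its front, +x its back. Body 120 mm in diameter, narrowing from z = 100 mm to a rim 93 mm across at z = 150 mm. Black handle at the back, to 111 mm from the axis, up to z = 144 mm. Its front faces the robot's left (+y of the room), within 25 degrees.
- jug_mouth (a point): Centre of the jug's mouth, level with the rim, 150 mm above the base. The round neck is tapered: 51 mm in diameter at the mouth, 43 mm at 32 mm depth, wide below. Above the back of the worktop (0.70 m and more ahead of the robot, except at the far left) a wall cabinet hangs 0.56 m up.
- jug_front (a point): Front face of the black catch post at the jug's front, 71 mm from the axis, 141 mm above the base; the post is 24 mm wide and ends 159 mm above the base. A sprung steel nose on it holds the lid's tongue.
- jug_lid (a joint): Angle of the black lid (round, 100 mm across, 42 mm high, hollow below) hinged at the back of the rim. 0 shut, positive open; at first 1.08 to 1.22 rad, stop at 1.25, so it leans over the mouth and leaves no room for a gripper pointing straight down. Stays put by friction (1 N at its front moves it). Shuts only if nothing stands over 35 mm above the rim.
- lid_hinge (a point): On the lid's hinge axis (parallel to the jug's y), 56 mm behind the jug's axis, level with the rim. Open, the lid reaches up to 275 mm above the worktop, over the jug's right side as the robot sees it.
- lid_front (a point): On the lid's flat outer top, near its front edge, 100 mm from the hinge axis, 42 mm above the lid's lower edge; a thumb ledge reaches 18 mm farther out, 8 mm lower. x runs from front to hinge, z out of the top. The lid's tongue meets the sprung nose at about 0.12 rad; about 8 N pressed down here clicks it past, at 0.06 rad, to 0.
- infuser: Tea infuser: perforated steel basket, tapered, 42 mm long, 30 mm across at the bottom, 44 mm at the top; then a steel flange, 58 mm across, 5 mm thick, lying on the jug's rim; on it an upright wooden grip fin, 40 mm long (x), 12 mm thick (y), 26 mm high. Origin at the bottom centre, z up. 60 g. At first in the jug's neck, fin within 0.3 rad of the jug's x.
- infuser_flange (a point): Centre of the underside of the infuser's flange, 42 mm above its bottom.
- infuser_grip (a point): On the infuser's axis, 23 mm above the flange's top, inside the fin. With the tool centre here, the fingers closing across the fin's 12 mm and the tool leaning 35 to 40 degrees along the fin towards the jug's front, the gripper clears both flange and lid.
- stopper: Stopper: grey tapered plug 30 mm long, 40 mm across at the bottom, 47 mm at the top, two rubber rings; then a black flange, 58 mm across, 5 mm thick; on it an upright black grip fin, 40 mm long (x), 12 mm thick (y), 26 mm high. Origin at the bottom centre, z up. 70 g. At first upright on the worktop, left or right of the jug.
- stopper_flange (a point): Centre of the underside of the stopper's flange, 30 mm above its bottom. Home, it lies on the jug's rim, with 1.5 to 2 mm play round the plug; any turn about its axis will do.
- stopper_grip (a point): On the stopper's axis, 23 mm above the flange's top, inside the fin: place for the tool centre in a leaning grasp, as with the infuser.
- tub: White open plastic tub, loose, 143 (x) by 156 (y) by 56 mm high, sloping walls; floor about 95 by 100 mm, 2 mm thick. Origin at the centre of its underside. On the other side of the jug from the stopper.
- glass_jar: Bystander: glass jar with a gold lid, 66 mm in diameter, 130 mm high; origin at the centre of its base.
- tumbler: Bystander: terracotta-coloured tumbler, 81 mm in diameter, 112 mm high; origin at the centre of its base.
- sauce_pot: Bystander: white lidded sauce pot, 75 mm in diameter, 77 mm high; origin at the centre of its base.
Things that resemble listed ones, but are neither listed nor needed, are in the scene too. Leave any green or purple look-alike of the infuser alone.

How it is judged:
By the outcome, as a careful person would: the job done as asked, in the order asked, and still so for the second after the job is handed in, with the robot touching nothing.
It also fails if it takes over 72 s, if anything falls off the work surface, if the arm or the gripper's body presses on something with over 40 N, if the wrist force passes 120 N, or if a joint passes its speed limit or range.

## Working session

There is one attempt and no reset: what is moved stays moved. The work goes in short steps, Python scripts to look and compute and a tool call to move; the robot and the scene stay as the last step left them, time stands still between calls to the robot, and variables do not carry over. Pictures are saved under pics/ and viewed, at most 10 in all, crops included, and the job is handed in when it is done.

Besides the shell and the picture viewer there is one more tool, called after "Request:" as name([rows], argument=value, ...), one row to a line, values as JSON. drive_tool: Moves the arm, as the interface text tells. Its arguments: {"type":"object","properties":{"motion":{"type":"array"},"jaw":{"type":"number"},"squeeze":{"type":"number"}},"required":["motion"]}

```bash
mkdir -p pics; cat > h.py <<'E'
import numpy as np, cv2
from station import *
from scipy.spatial.transform import Rotation as R
def cloud(f):
    K=f["camera_matrix"];k1=f["k1"];T=np.linalg.inv(f["camera_from_world"])
    v,u=np.mgrid[0:384,0:512].astype(float)
    d=np.stack([u.ravel(),v.ravel()],1)[:,None]
    s=cv2.undistortPoints(d,K,np.array([k1,0,0,0,0.]))[:,0].reshape(384,512,2)
    z=f["z_map"]
    p=np.stack([s[...,0]*z,-s[...,1]*z,-z,np.ones_like(z)],-1)@T.T
    P=p[...,:3]; P[z<=0]=np.nan
    return P
def save(f,n,crop=None,s=1):
    im=f["pixels"][:,:,::-1]
    if crop: im=im[crop[1]:crop[3],crop[0]:crop[2]]
    cv2.imwrite("pics/"+n,cv2.resize(im,None,fx=s,fy=s,interpolation=cv2.INTER_CUBIC))
E
python3 - <<'E'
from h import *
for n in("scene","top"):
    f=grab_frame(n);save(f,n+"0.png",s=1.5);P=cloud(f);np.savez(n+"0.npz",P=P,px=f["pixels"])
    print(n,np.linalg.inv(f["camera_from_world"])[:3,3],f["camera_matrix"][0,0],f["k1"],np.nanmin(P.reshape(-1,3),0),np.nanmax(P.reshape(-1,3),0))
print(get_obs())
E
```

```text
scene [-0.08249687 -1.2122393   0.87487819] 496.35974930484423 -0.12830739960461524 [-0.41885629 -0.86099768 -0.92073282] [1.07306113 0.68025093 0.77812233]
top [0.44664961 0.00568497 1.09448798] 370.6807923423491 -0.0524614971373907 [-0.43189785 -1.45514075 -0.9242397 ] [1.06452362 0.66958588 0.71059172]
{'time': 0.1, 'joints': array([-1.55436164e+00,  3.13412791e-01,  1.49829097e+00, -5.22550885e-05,
        1.33099016e+00, -2.23401424e-01]), 'dq': array([-0.00033811,  0.00012966, -0.00237536,  0.00030864,  0.00021228,
       -0.00086288]), 'effort': array([ 4.16039955e-03, -4.02811146e+01, -2.52640039e+01,  6.95340475e-02,
        3.42901773e-02, -6.32533283e-05]), 'tool_pos': array([ 0.12468322, -0.50979953,  0.2569351 ]), 'orientation': array([ 9.92817548e-01,  1.19637007e-01,  3.16390122e-05, -5.50308704e-04]), 'ft_force': array([-0.15945224,  0.32561744, -0.34405995]), 'wrist_torque': array([ 0.05750453, -0.01405535,  0.07022548]), 'grasp_force': 0.0, 'width': 1.0001608383071265}
```

View pics/scene0.png

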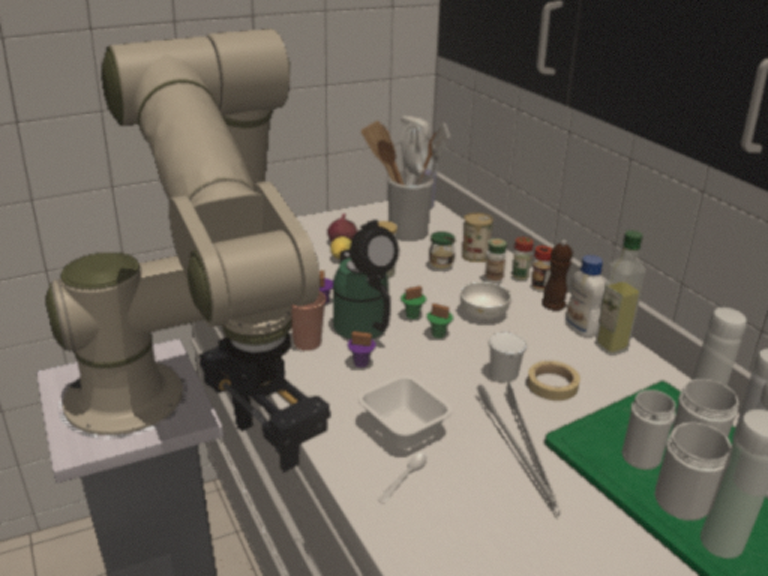

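View pics/top0.png

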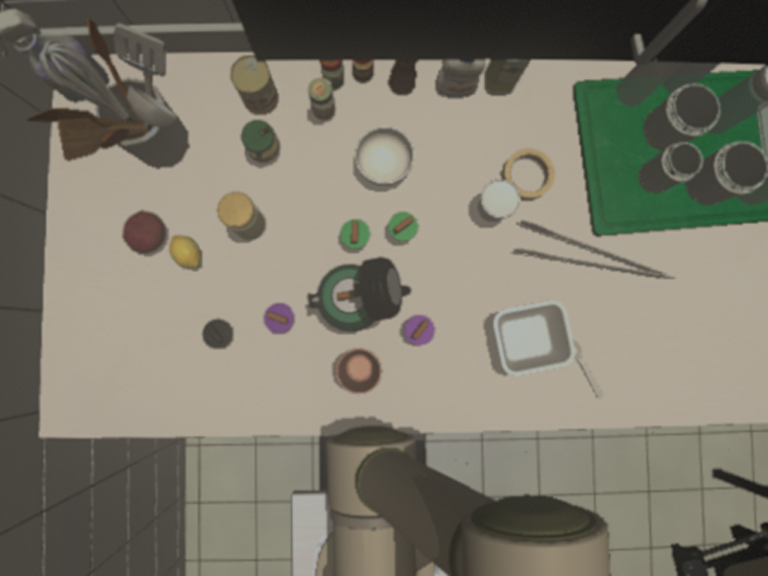

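The top view (768 px wide) shows the jug at (350,296) with its catch at (312,300) and its handle at (405,290). The infuser fin is at (346,295), the black stopper at (217,334) and the tub at (534,338). The tumbler is at (358,370), the gold jar at (237,215), purple look-alikes at (279,318) and (418,330), and green ones at (355,235) and (402,227).

```bash
cat > m.py <<'E'
from h import *
def pca(Q):
    c=Q.mean(0);w,V=np.linalg.eigh(np.cov((Q-c)[:,:2].T));d=V[:,1];return c,np.sqrt(w),np.degrees(np.arctan2(d[1],d[0]))
def reg(P,px,box,zr,cond=None):
    x0,y0,x1,y1=[int(b/1.5) for b in box]
    m=np.zeros(P.shape[:2],bool);m[y0:y1,x0:x1]=1
    m&=(P[...,2]>zr[0])&(P[...,2]<zr[1])
    if cond is not None:m&=cond
    return m
E
python3 - <<'E'
from m import *
D=np.load("top0.npz");P=D["P"];px=D["px"].astype(int);S=np.load("scene0.npz")
hsv=cv2.cvtColor(D["px"],cv2.COLOR_RGB2HSV).astype(int)
def circ(m,n):
    (u,v),r=cv2.minEnclosingCircle(np.argwhere(m)[:,::-1].astype(np.float32))
    Q=P[m];c,r2=cv2.minEnclosingCircle(Q[:,:2].astype(np.float32))
    print(n,m.sum(),"enc c",np.round(c,4),"r",round(r2,4),"med",np.round(np.median(Q,0),4),"z",np.round(np.percentile(Q[:,2],[2,50,98]),4))
m=reg(P,px,(195,315,240,355),(0.02,0.08));circ(m,"stopper")
m2=reg(P,px,(195,315,240,355),(0.045,0.08));print("stopper fin",pca(P[m2]),m2.sum())
m=reg(P,px,(480,290,590,385),(0.045,0.075));circ(m,"tub");Q=P[m];print(cv2.minAreaRect(Q[:,:2].astype(np.float32)))
m=reg(P,px,(480,290,590,385),(-0.02,0.015),(hsv[...,2]>170));
m=reg(P,px,(300,255,420,340),(0.14,0.165));circ(m,"jug rim z");
brown=(hsv[...,1]>90)&(hsv[...,0]<15)
m=reg(P,px,(325,280,362,310),(0.1,0.25),brown);circ(m,"fin");print(pca(P[m]))
steel=(hsv[...,1]<50)&(hsv[...,2]>90)
m=reg(P,px,(320,270,380,325),(0.14,0.18),steel);circ(m,"flange");
gr=(hsv[...,0]>60)&(hsv[...,0]<95)&(hsv[...,1]>70)
m=reg(P,px,(310,255,400,340),(0.12,0.17),gr);circ(m,"green rim")
m=reg(P,px,(350,250,412,330),(0.17,0.30));circ(m,"lid")
m=reg(P,px,(300,280,322,320),(0.1,0.17));circ(m,"post")
m=reg(P,px,(398,280,415,305),(0.1,0.17));circ(m,"handle")
m=reg(P,px,(335,345,385,395),(0.09,0.13));circ(m,"tumbler")
m=reg(P,px,(215,190,260,240),(0.11,0.15));circ(m,"jar")
for n,b in dict(p1=(262,300,298,335),p2=(400,312,438,348),g1=(338,215,372,252),g2=(385,210,420,243)).items():
    circ(reg(P,px,b,(0.02,0.09)),n)
# second view of green jug and lid
Ps=S["P"];hs=cv2.cvtColor(S["px"],cv2.COLOR_RGB2HSV).astype(int)
for z0,z1 in((0.03,0.06),(0.07,0.1)):
    m=reg(Ps,0,(325,240,395,345),(z0,z1));Q=Ps[m];x,y=Q[:,0],Q[:,1]
    a=np.linalg.lstsq(np.c_[2*x,2*y,np.ones_like(x)],x*x+y*y,rcond=None)[0];print("jug body scene",a[:2],np.sqrt(a[2]+a[0]**2+a[1]**2),m.sum())
E
```

```text
stopper 326 enc c [0.4584 0.2948] r 0.0294 med [0.4594 0.292  0.0354] z [0.0304 0.0354 0.0622]
stopper fin (array([0.45830524, 0.29295169, 0.05797087]), array([0.00364387, 0.01162199]), np.float64(-140.23459084123516)) 73
tub 639 enc c [ 0.4428 -0.3023] r 0.0842 med [ 0.4428 -0.3132  0.0539] z [0.0458 0.0539 0.0582]
((0.441303014755249, -0.3049321472644806), (0.12736621499061584, 0.14487452805042267), 10.196125984191895)
jug rim z 784 enc c [0.5161 0.0549] r 0.0561 med [0.5116 0.0525 0.1501] z [0.141  0.1501 0.1578]
fin 28 enc c [0.5176 0.045 ] r 0.0095 med [0.5178 0.0452 0.1803] z [0.1759 0.1803 0.1836]
(array([0.51774948, 0.04508971, 0.18003817]), array([0.00246545, 0.00549927]), np.float64(99.11659930614329))
flange 282 enc c [0.5212 0.0507] r 0.0385 med [0.5141 0.0479 0.1534] z [0.1468 0.1534 0.16  ]
  return _methods._mean(a, axis=axis, dtype=dtype,
  ret = um.true_divide(
Traceback (most recent call last):
IndexError: index -1 is out of bounds for axis 0 with size 0
```

```bash
python3 - <<'E'
from h import *
D=np.load("top0.npz")
im=cv2.resize(D["px"][150:255,125:295,::-1],None,fx=4.7,fy=4.7,interpolation=cv2.INTER_CUBIC)
cv2.imwrite("pics/crop0.png",np.clip(im*1.5,0,255).astype(np.uint8))
E
```

```text
(no output)
```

View pics/crop0.png

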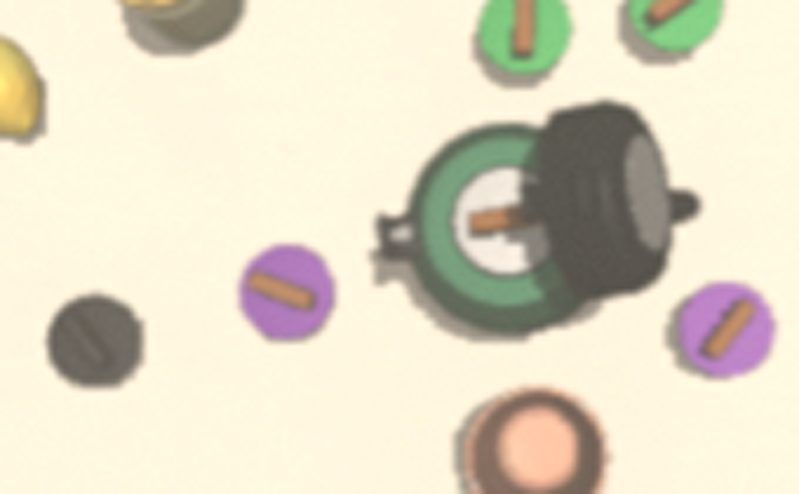

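The crop shows the flange circle centred near (507,220), the post at (396,236), the handle tip at (695,206), the fin from (470,222) to (530,214) and the stopper centred at (95,341) with its fin running diagonally.

```bash
cat >> h.py <<'E'
def ray(f,uv,z):
    """pixels -> world points on plane(s) z"""
    T=np.linalg.inv(f["camera_from_world"]);uv=np.asarray(uv,float).reshape(-1,1,2)
    s=cv2.undistortPoints(uv,f["camera_matrix"],np.array([f["k1"],0,0,0,0.]))[:,0]
    d=np.c_[s[:,0],-s[:,1],-np.ones(len(s))]@T[:3,:3].T;o=T[:3,3]
    return o+d*((z-o[2])/d[:,2])[:,None]
def circfit(Q,r):
    from scipy.optimize import least_squares
    s=least_squares(lambda c:np.hypot(*(Q[:,:2]-c).T)-r,Q[:,:2].mean(0),loss="soft_l1",f_scale=.001)
    return s.x,np.sqrt(np.mean(s.fun**2))
E
python3 - <<'E'
from m import *
from scipy.optimize import least_squares
f=grab_frame("top");P=cloud(f);hsv=cv2.cvtColor(f["pixels"],cv2.COLOR_RGB2HSV).astype(int);px=f["pixels"].astype(int)
C=lambda x,y:(125+(x+.5)/4.7-.5,150+(y+.5)/4.7-.5)
def edge(mask):
    c=max(cv2.findContours(mask.astype(np.uint8),cv2.RETR_EXTERNAL,cv2.CHAIN_APPROX_NONE)[0],key=len)[:,0];return c
# flange
H,S,V=[hsv[...,i] for i in range(3)]
print("flange px hsv",hsv[197,225],"green rim",hsv[197,218],"stopper",hsv[222,145],"table",hsv[240,180],"lid",hsv[190,255])
bx=np.zeros(S.shape,bool);bx[180:215,219:236]=1
brown=(H<15)&(S>90)
green=(H>45)&(H<100)&(S>60)
m=bx&(~green)
c=edge(m);c=c[(c[:,0]<234)&(c[:,0]>219)&(c[:,1]>180)&(c[:,1]<214)]
Q=ray(f,c,.155);print("flange fit",circfit(Q,.029),len(c))
bx=np.zeros(S.shape,bool);bx[165:230,205:250]=1
c=edge(bx&green);q=ray(f,c,.150);
# outer rim edge left side only
q=q[(c[:,0]<238)&((c[:,0]<218)|(c[:,1]<180)|(c[:,1]>214))];print("rim fit r .0465",circfit(q,.0465),len(q))
print("green z",np.nanpercentile(P[...,2][bx&green],[5,50,95]))
for n,p,z in(("postC",(396,236),.159),("post left",(380,228),.155),("handle tip",(698,206),.14),("fin a",(472,222),.181),("fin b",(530,216),.181)):
    print(n,np.round(ray(f,[C(*p)],z)[0],4))
bx=np.zeros(S.shape,bool);bx[208:240,133:162]=1
m=bx&(V<90);c=edge(m);Q=ray(f,c,.035);print("stopper",circfit(Q,.029),m.sum())
# lid plane from scene/top
dark=(V<90)
for n,b,z in(("post",(196,190,214,212),(.12,.17)),("handle",(265,180,276,205),(.09,.16)),("lid",(236,168,275,215),(.17,.3))):
    mm=np.zeros(S.shape,bool);mm[b[1]:b[3],b[0]:b[2]]=1;mm&=(P[...,2]>z[0])&(P[...,2]<z[1])
    q=P[mm];
    if len(q):print(n,len(q),q.mean(0),q.min(0),q.max(0))
def circ(m,n):
    Q=P[m];c,r2=cv2.minEnclosingCircle(Q[:,:2].astype(np.float32));print(n,np.round(c,3),round(r2,3),np.percentile(Q[:,2],[5,98]))
circ(reg(P,px,(335,345,385,395),(0.09,0.13)),"tumbler")
circ(reg(P,px,(215,190,260,240),(0.11,0.15)),"jar")
for n,b in dict(p1=(262,300,298,335),p2=(400,312,438,348),g1=(338,215,372,252),g2=(385,210,420,243)).items(): circ(reg(P,px,b,(0.02,0.09)),n)
t=edge((np.add.outer(np.zeros(384),np.zeros(512))==0)&(P[...,2]>.02)&(P[...,2]<.07)&(np.arange(512)>320)&(np.arange(512)<385)&(np.arange(384)>195)[:,None]&(np.arange(384)<257)[:,None]);print("tub",cv2.minAreaRect(ray(f,t,.056)[:,:2].astype(np.float32)))
g=f["pixels"][208:240,133:162].astype(float)
cv2.imwrite("pics/stop.png",cv2.resize(np.clip(g[...,::-1]*2.2,0,255).astype(np.uint8),None,fx=14,fy=14,interpolation=cv2.INTER_CUBIC))
E
```

```text
flange px hsv [ 12  87 117] green rim [ 63  61 108] stopper [18 38 67] table [ 18  38 176] lid [20 25 61]
flange fit (array([0.51989439, 0.04615487]), np.float64(0.006732172156321954)) 69
rim fit r .0465 (array([0.54704551, 0.11121281]), np.float64(1.0756882412588098e-08)) 1
green z [0.14544265 0.14878664 0.15126288]
postC [0.5118 0.0982 0.159 ]
post left [0.5165 0.1072 0.155 ]
handle tip [ 0.5271 -0.066   0.14  ]
fin a [0.517  0.0561 0.181 ]
fin b [0.5197 0.0256 0.181 ]
stopper (array([0.45687812, 0.29466864]), np.float64(0.00395325013924125)) 276
post 97 [0.5140072  0.09799756 0.14425144] [0.4952965  0.0891068  0.12073501] [0.53936543 0.11104224 0.16079325]
handle 34 [ 0.52943308 -0.05928221  0.12642367] [ 0.52320971 -0.06839316  0.09664807] [ 0.5375304  -0.05043551  0.13779944]
lid 1036 [ 0.52246178 -0.01072479  0.23885774] [ 0.47518473 -0.04784531  0.17628678] [0.57583948 0.02907575 0.27217781]
tumbler [0.389 0.026] 0.04 [0.0919434  0.11301889]
jar [0.678 0.239] 0.033 [0.12479329 0.13215696]
p1 [0.487 0.175] 0.029 [0.04324198 0.0737752 ]
p2 [ 0.46  -0.088] 0.029 [0.04304414 0.07392549]
g1 [0.646 0.031] 0.029 [0.04300917 0.07410688]
g2 [ 0.659 -0.061] 0.029 [0.04240568 0.07405816]
tub ((0.4412897825241089, -0.3040052354335785), (0.1270369291305542, 0.1436890810728073), 10.196343421936035)
```

View pics/stop.png

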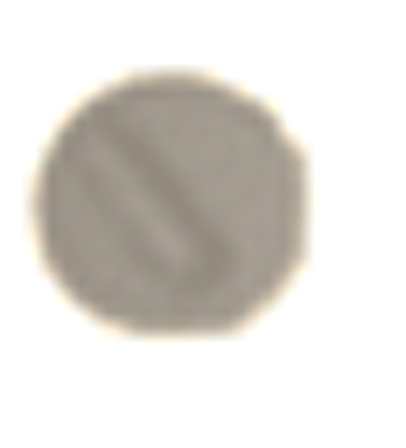

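Request:
drive_tool([
  {"translation": [0,0,-50],"roll": -8},
  {"translation": [50,-40,-85],"roll": -16},
  {"translation": [90,-75,-100],"roll": -24},
  {"translation": [125,-110,-103],"roll": -32},
  {"translation": [160,-145,-103],"roll": -40},
  {"translation": [195,-180,-103],"roll": -48},
  {"translation": [230,-215,-103],"roll": -56},
  {"translation": [265,-250,-103],"roll": -64},
], jaw=50)

```text
time: 0.95
tool_pos: [0.3106, -0.2231, 0.3604]
orientation: [0.777, 0.63, 0.0, 0.0]
ft_force: [1.0, 0.3, -0.3]
width: 0.501
grasp_force: 0.0
```

```bash
cat >> h.py <<'E'
def tool(target,yaw=None):
    """tool-frame mm and roll deg to reach a world point (tool down)"""
    o=get_obs();r=R.from_quat(o["orientation"]);ax=r.as_matrix()
    cy=np.degrees(np.arctan2(ax[1,0],ax[0,0]))
    t=ax.T@(np.array(target)-o["tool_pos"])*1000
    print("at",np.round(o["tool_pos"],4),"yaw %.1f tilt %.1f"%(cy,np.degrees(np.arccos(-ax[2,2]))),"-> t",np.round(t,1),"roll",None if yaw is None else round(cy-yaw,1),"F",np.round(o["ft_force"],1),"w",round(o["width"],3),"g",round(o["grasp_force"],1),"t",round(o["time"],2))
E
python3 - <<'E'
from m import *
tool((.51,.115,.36),95)
D=np.load("top0.npz");P=D["P"];S=np.load("scene0.npz");Ps=S["P"]
m=(P[...,2]>.2)&(P[...,2]<.3)&(abs(P[...,0]-.52)<.08)&(abs(P[...,1]+.01)<.08)
q=P[m];print(m.sum(),q.min(0),q.max(0))
fr=np.array([-.087,.996]);ax=np.array([.520,.038])
for Q in (q,Ps[(Ps[...,2]>.16)&(Ps[...,2]<.3)&(abs(Ps[...,0]-.52)<.07)&(abs(Ps[...,1]+.01)<.09)]):
    u=(Q[:,:2]-ax)@fr; h=Q[:,2]-.15
    for a in np.arange(0,.15,.01):
        k=(h>=a)&(h<a+.01)
        if k.sum()>5: print("h%.2f n%d fwd %s"%(a,k.sum(),np.round(np.percentile(u[k],[1,50,99]),3)))
E
```

```text
at [ 0.3106 -0.2231  0.3604] yaw 78.0 tilt 0.0 -> t [372.1 125.    0.4] roll -17.0 F [ 1.   0.3 -0.3] w 0.501 g 0.0 t 0.95
993 [ 0.47504467 -0.0438156   0.20010339] [0.57585347 0.02961583 0.27277869]
h0.05 n47 fwd [-0.08  -0.077 -0.044]
h0.06 n72 fwd [-0.076 -0.072 -0.032]
h0.07 n102 fwd [-0.072 -0.067 -0.025]
h0.08 n165 fwd [-0.068 -0.055 -0.021]
h0.09 n281 fwd [-0.063 -0.04  -0.01 ]
h0.10 n266 fwd [-0.059 -0.043 -0.009]
h0.11 n53 fwd [-0.047 -0.04  -0.032]
h0.12 n7 fwd [-0.041 -0.039 -0.036]
h0.01 n13 fwd [-0.084 -0.08  -0.057]
h0.02 n36 fwd [-0.091 -0.084 -0.052]
h0.03 n81 fwd [-0.094 -0.086 -0.049]
h0.04 n98 fwd [-0.09  -0.083 -0.042]
h0.05 n109 fwd [-0.088 -0.079 -0.038]
h0.06 n122 fwd [-0.083 -0.076 -0.037]
h0.07 n118 fwd [-0.079 -0.071 -0.037]
h0.08 n120 fwd [-0.076 -0.067 -0.03 ]
h0.09 n106 fwd [-0.07  -0.062 -0.012]
h0.10 n85 fwd [-0.067 -0.054 -0.022]
h0.11 n32 fwd [-0.053 -0.046 -0.04 ]
```

```bash
python3 - <<'E'
from m import *
f=grab_frame("top");P=cloud(f);hsv=cv2.cvtColor(f["pixels"],cv2.COLOR_RGB2HSV).astype(int)
H,S,V=[hsv[...,i] for i in range(3)]
# radial edge search on flange edge: green->white saturation drop, left half
g=(f["pixels"][...,0].astype(float)-f["pixels"][...,1])  # red-green: green negative
c0=np.array([233.,197.]);pts=[]
for a in np.radians(np.arange(100,261,5)):
    rr=np.arange(7,16,.25);uv=c0+rr[:,None]*np.array([np.cos(a),-np.sin(a)])
    v=cv2.remap(g.astype(np.float32),uv[:,0].astype(np.float32),uv[:,1].astype(np.float32),cv2.INTER_LINEAR).ravel()
    i=np.argmin(np.gradient(v));pts.append(uv[i])
Q=ray(f,pts,.155);print("flange",circfit(Q,.029));
ok=np.abs(np.hypot(*(Q[:,:2]-circfit(Q,.029)[0]).T)-.029)<.002;print(circfit(Q[ok],.029),ok.sum())
br=(H<16)&(S>85)&(P[...,2]>.165);br[:,:215]=0;br[:,240:]=0;br[:185]=0;br[210:]=0
uv=np.argwhere(br)[:,::-1];Q=ray(f,uv,.181);print("fin",pca(Q),Q.min(0),Q.max(0),len(uv))
save(f,"t1.png",(190,150,300,230),6)
tool((.516,.083,.32),95)
E
```

```text
flange (array([0.51948351, 0.04051111]), np.float64(0.0007398012675108524))
(array([0.51948351, 0.04051111]), np.float64(0.0007398012675108524)) 33
fin (array([0.51793532, 0.04578642, 0.181     ]), array([0.00253113, 0.00597078]), np.float64(93.82295982692803)) [0.51390656 0.03636548 0.181     ] [0.52148452 0.05616818 0.181     ] 30
at [ 0.3133 -0.2177  0.3609] yaw 78.8 tilt 0.2 -> t [334.2 140.5  41.8] roll -16.2 F [0.8 2.4 1.9] w 0.501 g 0.0 t 1.0
```

View pics/t1.png

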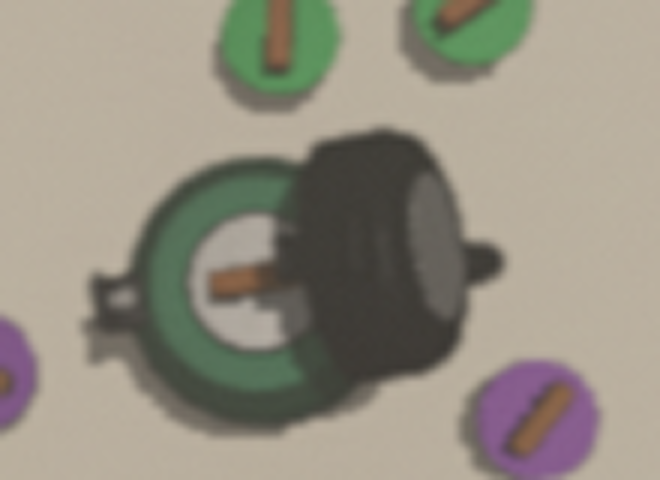

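The crop shows the flange ring, centred near (255,282), clearly in view. The fin's front end is at (210,285), the post at (117,300), and the lid covers the back half.

Request:
drive_tool([
  {"translation": [45,18,0],"roll": -8},
  {"translation": [90,37,0],"roll": -16},
  {"translation": [136,56,0],"roll": -16},
  {"translation": [182,75,0],"roll": -16},
  {"translation": [228,95,0],"roll": -16},
  {"translation": [274,114,0],"roll": -16},
  {"translation": [320,134,10],"roll": -16},
  {"translation": [334,140,42],"roll": -16},
])

```text
time: 1.8
tool_pos: [0.5199, 0.0748, 0.3192]
orientation: [0.682, 0.731, 0.002, 0.002]
ft_force: [0.7, -0.4, -0.5]
width: 0.501
grasp_force: 0.0
```

```bash
python3 - <<'E'
from h import *
tool((.515,.083,.23),95)
E
```

```text
at [0.5199 0.0748 0.3192] yaw 93.9 tilt 0.3 -> t [ 8.5 -4.7 89.2] roll -1.1 F [ 0.7 -0.4 -0.5] w 0.501 g 0.0 t 1.8
```

Request:
drive_tool([
  {"translation": [1,0,30],"roll": 0},
  {"translation": [1,0,65],"roll": 0},
  {"translation": [1,0,95],"roll": 0},
  {"translation": [1,0,115],"roll": 0},
  {"translation": [1,0,120],"roll": 0},
  {"translation": [1,0,120],"roll": 0},
])

```text
time: 2.4
tool_pos: [0.5177, 0.0726, 0.1983]
orientation: [0.684, 0.73, -0.0, -0.0]
ft_force: [-1.3, -0.6, 0.6]
width: 0.501
grasp_force: 0.0
```

```bash
python3 - <<'E'
from h import *
tool((.5183,.0585,.183),95)
f=grab_frame("scene");save(f,"s1.png",(180,110,310,240),4.5)
E
```

```text
at [0.5177 0.0726 0.1983] yaw 93.7 tilt 0.0 -> t [-14.1  -0.3  15.3] roll -1.3 F [-1.3 -0.6  0.6] w 0.501 g 0.0 t 2.4
```

View pics/s1.png

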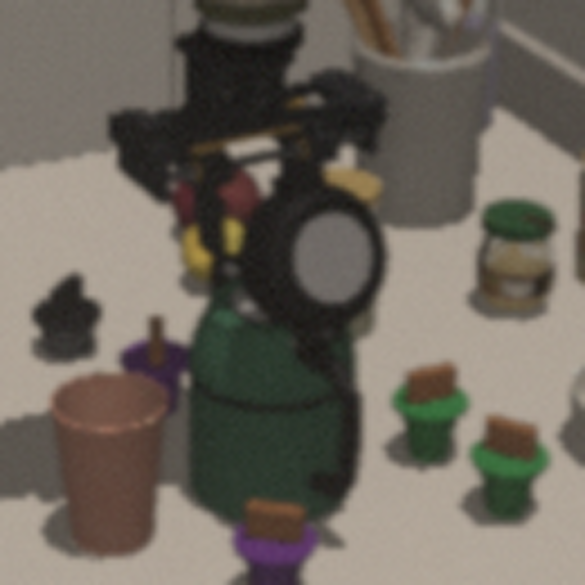

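The crop shows the gripper in front of the lid with its fingers over the front of the mouth, and nothing touching.

Request:
drive_tool([
  {"translation": [0,0,8],"roll": -1.3},
  {"translation": [0,0,15],"roll": -1.3},
  {"translation": [-3,0,15],"roll": -1.3},
  {"translation": [-6,0,15],"roll": -1.3},
  {"translation": [-9,0,15],"roll": -1.3},
  {"translation": [-12,0,15],"roll": -1.3},
  {"translation": [-15,0,15],"roll": -1.3},
  {"translation": [-15,0,15],"roll": -1.3},
])

```text
time: 3.25
tool_pos: [0.5188, 0.0573, 0.1835]
orientation: [0.676, 0.737, 0.0, 0.0]
ft_force: [0.5, -0.2, -0.1]
width: 0.499
grasp_force: 0.0
```

```bash
python3 - <<'E'
from h import *
tool((.5183,.0575,.183),95)
o=get_obs();print(o["wrist_torque"])
f=grab_frame("scene");P=cloud(f);m=(P[...,2]>.22)&(P[...,2]<.265)&(abs(P[...,0]-.52)<.055)&(P[...,1]<.03)&(P[...,1]>-.09)
m[:150]=0
c=P[m];print(len(c),np.percentile(c,[1,50,99],axis=0))
E
```

```text
at [0.5188 0.0573 0.1835] yaw 95.0 tilt 0.0 -> t [ 0.3 -0.5  0.5] roll 0.0 F [ 0.5 -0.2 -0.1] w 0.499 g 0.0 t 3.25
[-0.08795487 -0.122327   -0.00705288]
517 [[ 0.46805967 -0.04029864  0.22032298]
 [ 0.5110264  -0.02333843  0.23963606]
 [ 0.56977906  0.02878668  0.26105956]]
```

Request:
drive_tool([
  {"translation": [-1.5,0,1],"roll": 0},
  {"translation": [-3,0,2],"roll": 0},
  {"translation": [-3,0,2],"roll": 0},
])

```text
time: 3.6
tool_pos: [0.5189, 0.0546, 0.1812]
orientation: [0.675, 0.737, -0.0, -0.0]
ft_force: [-0.4, -0.3, -0.1]
width: 0.504
grasp_force: 0.0
```

Request:
drive_tool([
  {"translation": [0,0,0],"roll": 0},
  {"translation": [0,0,0],"roll": 0},
  {"translation": [0,0,0],"roll": 0},
  {"translation": [0,0,0],"roll": 0},
  {"translation": [0,0,0],"roll": 0},
  {"translation": [0,0,0],"roll": 0},
], jaw=0, squeeze=45)

```text
time: 4.2
tool_pos: [0.519, 0.0547, 0.1814]
orientation: [0.675, 0.738, -0.0, -0.0]
ft_force: [-0.8, 1.0, 0.5]
width: 0.13
grasp_force: 45.0
```

Request:
drive_tool([
  {"translation": [0,0,-6],"roll": 0},
  {"translation": [0,0,-16],"roll": 0},
  {"translation": [0,0,-28],"roll": 0},
  {"translation": [0,0,-40],"roll": 0},
  {"translation": [0,0,-50],"roll": 0},
  {"translation": [6,0,-58],"roll": 0},
  {"translation": [18,0,-64],"roll": 0},
  {"translation": [35,0,-70],"roll": 0},
])

```text
time: 5.0
tool_pos: [0.5157, 0.0903, 0.2518]
orientation: [0.676, 0.737, -0.0, -0.0]
ft_force: [0.2, 0.5, -1.4]
width: 0.13
grasp_force: 45.0
```

```bash
python3 - <<'E'
from h import *
tool((.44,.12,.40),95)
f=grab_frame("scene");save(f,"s2.png",(180,90,320,240),4)
E
```

```text
at [0.5157 0.0903 0.2518] yaw 95.0 tilt 0.0 -> t [  36.2  -72.9 -148.2] roll -0.0 F [ 0.2  0.5 -1.4] w 0.13 g 45.0 t 5.0
```

View pics/s2.png

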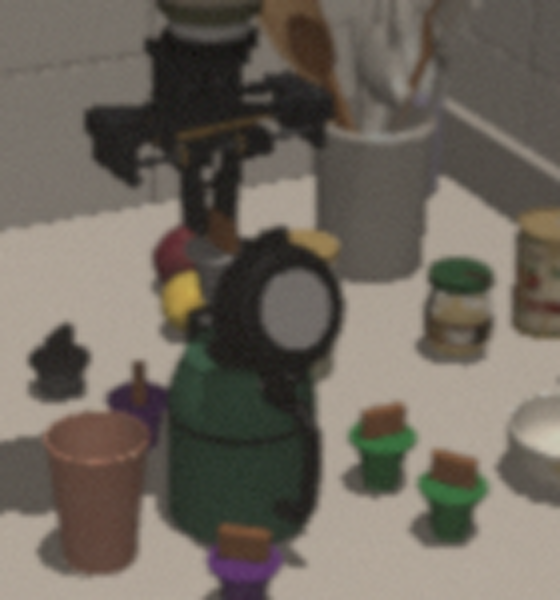

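The crop shows the infuser lifted out in the fingers at (215,250), in front of the still-open lid, with the jug standing where it was.

Request:
drive_tool([
  {"translation": [0,0,-45],"roll": 0},
  {"translation": [0,0,-90],"roll": 0},
  {"translation": [0,0,-132],"roll": 0},
  {"translation": [-42,-12,-135],"roll": 0},
  {"translation": [-88,-26,-135],"roll": 0},
  {"translation": [-134,-39,-135],"roll": 0},
  {"translation": [-180,-53,-135],"roll": 0},
  {"translation": [-226,-66,-135],"roll": 0},
])

```text
time: 5.85
tool_pos: [0.4693, -0.1425, 0.3864]
orientation: [0.675, 0.738, 0.0, -0.0]
ft_force: [1.5, -0.8, -0.7]
width: 0.128
grasp_force: 45.0
```

Request:
drive_tool([
  {"translation": [-46,-13,0],"roll": 0},
  {"translation": [-90,-26,10],"roll": 0},
  {"translation": [-125,-38,40],"roll": 0},
  {"translation": [-145,-43,80],"roll": 0},
  {"translation": [-145,-43,125],"roll": 0},
  {"translation": [-145,-43,170],"roll": 0},
  {"translation": [-145,-43,200],"roll": 0},
  {"translation": [-145,-43,200],"roll": 0},
])

```text
time: 6.65
tool_pos: [0.4388, -0.288, 0.1828]
orientation: [0.675, 0.738, 0.0, -0.004]
ft_force: [-0.2, 0.3, -0.5]
width: 0.133
grasp_force: 45.0
```

```bash
python3 - <<'E'
from h import *
tool((.440,-.289,.082),95)
f=grab_frame("scene");save(f,"s3.png",(200,150,340,310),3.5)
E
```

```text
at [ 0.4388 -0.288   0.1828] yaw 95.1 tilt 0.5 -> t [ -1.7   1.6 100.8] roll 0.1 F [-0.2  0.3 -0.5] w 0.133 g 45.0 t 6.65
```

View pics/s3.png

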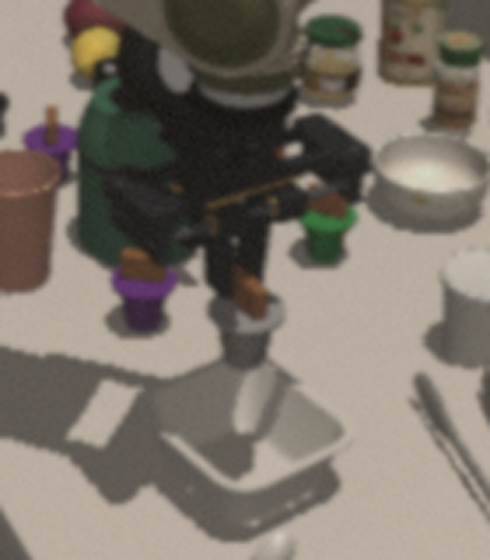

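The crop shows the infuser, slightly tilted, hanging above the middle of the tub.

Request:
drive_tool([
  {"translation": [-2,1,40],"roll": 0},
  {"translation": [-2,1,75],"roll": 0},
  {"translation": [-2,1,92],"roll": 0},
  {"translation": [-2,1,99],"roll": 0},
  {"translation": [-2,1,100],"roll": 0},
])

```text
time: 7.2
tool_pos: [0.4418, -0.2919, 0.0876]
orientation: [0.675, 0.738, -0.0, 0.001]
ft_force: [-0.8, -0.3, -1.1]
width: 0.129
grasp_force: 45.0
```

Request:
drive_tool([
  {"translation": [0,0,0],"roll": 0},
  {"translation": [0,0,0],"roll": 0},
  {"translation": [0,0,0],"roll": 0},
  {"translation": [0,0,-20],"roll": 0},
  {"translation": [0,0,-60],"roll": 0},
  {"translation": [0,0,-110],"roll": 0},
  {"translation": [0,0,-160],"roll": 0},
  {"translation": [0,0,-210],"roll": 0},
], jaw=45)

```text
time: 8.0
tool_pos: [0.4408, -0.2911, 0.2992]
orientation: [0.675, 0.738, -0.0, 0.001]
ft_force: [0.2, 0.1, 0.7]
width: 0.452
grasp_force: 0.0
```

```bash
python3 - <<'E'
from h import *
f=grab_frame("scene");P=cloud(f);m=(P[...,2]>.01)&(P[...,2]<.1)&(abs(P[...,0]-.44)<.1)&(abs(P[...,1]+.304)<.1)
h=cv2.cvtColor(f["pixels"],cv2.COLOR_RGB2HSV).astype(int);b=m&(h[...,0]<16)&(h[...,1]>85);print("wood",b.sum(),P[b].mean(0) if b.sum() else 0)
o=np.array([.458,.2945,.30]); e=o+.014*np.array([np.cos(np.radians(39)),np.sin(np.radians(39)),0]);print(e);tool(e,39)
E
```

```text
wood 84 [ 0.44279469 -0.31420847  0.06737767]
[0.46888004 0.30331049 0.3       ]
at [ 0.4422 -0.2925  0.3076] yaw 95.0 tilt 0.8 -> t [591.2  79.    1.7] roll 56.0 F [-0.6 -0.4  6.7] w 0.449 g 0.0 t 8.05
```

Request:
drive_tool([
  {"translation": [20,3,-40],"roll": 0},
  {"translation": [65,9,-55],"roll": 8},
  {"translation": [112,15,-55],"roll": 16},
  {"translation": [159,21,-55],"roll": 24},
  {"translation": [206,27,-55],"roll": 32},
  {"translation": [253,34,-55],"roll": 40},
  {"translation": [300,40,-55],"roll": 48},
  {"translation": [347,46,-55],"roll": 56},
])

```text
time: 8.85
tool_pos: [0.4558, 0.0402, 0.3518]
orientation: [0.935, 0.356, 0.0, 0.0]
ft_force: [0.5, -0.1, -0.0]
width: 0.449
grasp_force: 0.0
```

```bash
python3 - <<'E'
from h import *
tool((.469,.3035,.20),39)
f=grab_frame("top");P=cloud(f)
m=(P[...,2]>.02)&(P[...,2]<.08)&(abs(P[...,0]-.458)<.045)&(abs(P[...,1]-.2945)<.045)
k=m&(P[...,2]<.042)
if m.sum()>50:
    print("stopper",cv2.minEnclosingCircle(P[k][:,:2].astype(np.float32)),k.sum())
# tub/infuser check
h=cv2.cvtColor(f["pixels"],cv2.COLOR_RGB2HSV).astype(int);b=(P[...,2]>.03)&(abs(P[...,0]-.44)<.06)&(abs(P[...,1]+.304)<.06)&(h[...,0]<16)&(h[...,1]>85);print("infuser wood",b.sum(),P[b].mean(0) if b.sum() else 0)
E
```

```text
at [0.4558 0.0402 0.3518] yaw 41.7 tilt 0.1 -> t [ 184.8 -188.1  151.7] roll 2.7 F [ 0.5 -0.1 -0. ] w 0.449 g 0.0 t 8.85
stopper ((0.45912468433380127, 0.2948426604270935), 0.029500018805265427) 251
infuser wood 36 [ 0.44501034 -0.30486086  0.07295196]
```

Request:
drive_tool([
  {"translation": [33,-33,5],"roll": 3},
  {"translation": [66,-67,10],"roll": 3},
  {"translation": [99,-101,20],"roll": 3},
  {"translation": [132,-135,40],"roll": 3},
  {"translation": [160,-165,70],"roll": 3},
  {"translation": [180,-183,110],"roll": 3},
  {"translation": [185,-188,155],"roll": 3},
  {"translation": [185,-188,190],"roll": 3},
])

```text
time: 9.7
tool_pos: [0.467, 0.3029, 0.1589]
orientation: [0.942, 0.335, -0.001, -0.0]
ft_force: [0.9, 0.8, -0.6]
width: 0.452
grasp_force: 0.0
```

```bash
python3 - <<'E'
from h import *
tool((.4702,.3040,.061),39)
E
```

```text
at [0.467  0.3029 0.1589] yaw 39.1 tilt 0.1 -> t [ 3.3  1.2 97.9] roll 0.1 F [ 0.9  0.8 -0.6] w 0.452 g 0.0 t 9.7
```

Request:
drive_tool([
  {"translation": [2,0.5,40],"roll": 0},
  {"translation": [2,0.5,70],"roll": 0},
  {"translation": [2,0.5,88],"roll": 0},
  {"translation": [2,0.5,96],"roll": 0},
  {"translation": [2,0.5,98],"roll": 0},
  {"translation": [2,0.5,98],"roll": 0},
])

```text
time: 10.3
tool_pos: [0.4702, 0.3029, 0.0642]
orientation: [0.943, 0.334, 0.001, -0.0]
ft_force: [-0.1, -0.2, 0.4]
width: 0.449
grasp_force: 0.0
```

```bash
python3 - <<'E'
from h import *
tool((.4702,.3040,.061),39)
E
```

```text
at [0.4702 0.3029 0.0642] yaw 39.0 tilt 0.1 -> t [ 0.6 -0.9  3.2] roll -0.0 F [-0.1 -0.2  0.4] w 0.449 g 0.0 t 10.3
```

Good; go 3 mm lower and close.

Request:
drive_tool([
  {"translation": [0,-0.5,3],"roll": 0},
  {"translation": [0,-0.5,3],"roll": 0},
])

```text
time: 10.5
tool_pos: [0.4697, 0.3033, 0.0609]
orientation: [0.943, 0.334, 0.0, -0.0]
ft_force: [0.2, -0.3, 0.8]
width: 0.451
grasp_force: 0.0
```

Request:
drive_tool([
  {"translation": [0,0,0],"roll": 0},
  {"translation": [0,0,0],"roll": 0},
  {"translation": [0,0,0],"roll": 0},
  {"translation": [0,0,0],"roll": 0},
  {"translation": [0,0,0],"roll": 0},
  {"translation": [0,0,0],"roll": 0},
], jaw=0, squeeze=55)

```text
time: 11.1
tool_pos: [0.4696, 0.3032, 0.0605]
orientation: [0.943, 0.334, 0.0, -0.0]
ft_force: [1.1, 0.5, 0.8]
width: 0.131
grasp_force: 55.0
```

```bash
python3 - <<'E'
from h import *
tool((.512,.125,.30),95)
f=grab_frame("scene");P=cloud(f)
ps=f["pixels"];hsv=cv2.cvtColor(ps,cv2.COLOR_RGB2HSV).astype(int)
E
```

```text
at [0.4696 0.3032 0.0605] yaw 39.0 tilt 0.0 -> t [ -79.1  165.2 -239.6] roll -56.0 F [1.1 0.5 0.8] w 0.131 g 55.0 t 11.1
```

Request:
drive_tool([
  {"translation": [0,0,-10],"roll": 0},
  {"translation": [0,0,-40],"roll": 0},
  {"translation": [0,0,-85],"roll": 0},
  {"translation": [0,0,-130],"roll": 0},
  {"translation": [0,0,-140],"roll": 0},
  {"translation": [0,0,-140],"roll": 0},
])

```text
time: 11.75
tool_pos: [0.4699, 0.3033, 0.2022]
orientation: [0.943, 0.334, 0.002, -0.0]
ft_force: [0.1, 0.4, -1.3]
width: 0.131
grasp_force: 55.0
```

```bash
python3 - <<'E'
from m import *
f=grab_frame("top");P=cloud(f);s=grab_frame("scene");Ps=cloud(s)
fr=np.array([-.087,.996]);ax=np.array([.5190,.0398])
m=(P[...,2]>.2)&(P[...,2]<.3)&(abs(P[...,0]-.52)<.08)&(abs(P[...,1]+.01)<.08)
for n,Q in (("old",np.load("top0.npz")["P"]),("new",P)):
    mm=(Q[...,2]>.2)&(Q[...,2]<.3)&(abs(Q[...,0]-.52)<.08)&(abs(Q[...,1]+.01)<.08);q=Q[mm];u=(q[:,:2]-ax)@fr;h=q[:,2]-.15
    for a in np.arange(.06,.13,.01):
        k=(h>=a)&(h<a+.01)
        if k.sum()>5: print(n,"h%.2f n%d fwd %s"%(a,k.sum(),np.round(np.percentile(u[k],[1,5,50,95,99]),4)))
# image: leftmost dark lid col near rows
g=f["pixels"].max(2);print("lid cols",[(r,np.where(g[r,225:275]<75)[0][[0,-1]]+225) for r in range(180,208,4)])
# mouth: dark interior vs green rim
save(f,"t2.png",(190,150,300,230),6)
tool((.512,.125,.30),95)
E
```

```text
old h0.06 n72 fwd [-0.0777 -0.0771 -0.0742 -0.0358 -0.0335]
old h0.07 n102 fwd [-0.0736 -0.0732 -0.069  -0.0314 -0.0272]
old h0.08 n165 fwd [-0.0694 -0.0688 -0.057  -0.0256 -0.0231]
old h0.09 n281 fwd [-0.0651 -0.0637 -0.0416 -0.0208 -0.0122]
old h0.10 n266 fwd [-0.0604 -0.0585 -0.0446 -0.0166 -0.0112]
old h0.11 n53 fwd [-0.0484 -0.0474 -0.0419 -0.0366 -0.0336]
old h0.12 n7 fwd [-0.0432 -0.043  -0.0408 -0.0383 -0.0378]
new h0.06 n72 fwd [-0.0778 -0.077  -0.074  -0.037  -0.0335]
new h0.07 n99 fwd [-0.0745 -0.0731 -0.0668 -0.0308 -0.0271]
new h0.08 n170 fwd [-0.0701 -0.0692 -0.0565 -0.0268 -0.0249]
new h0.09 n273 fwd [-0.0654 -0.064  -0.0416 -0.0185 -0.0106]
new h0.10 n271 fwd [-0.0603 -0.0586 -0.0444 -0.0176 -0.0132]
new h0.11 n50 fwd [-0.0501 -0.0478 -0.0427 -0.037  -0.0365]
new h0.12 n10 fwd [-0.0438 -0.0434 -0.0407 -0.0385 -0.0382]
lid cols [(180, array([239, 258])), (184, array([239, 257])), (188, array([226, 257])), (192, array([225, 271])), (196, array([225, 268])), (200, array([225, 260])), (204, array([225, 265]))]
at [0.4689 0.3029 0.1991] yaw 39.0 tilt 0.1 -> t [ -78.6  165.3 -100.9] roll -56.0 F [-0.5 -0.  -1.1] w 0.132 g 55.0 t 11.85
```

View pics/t2.png

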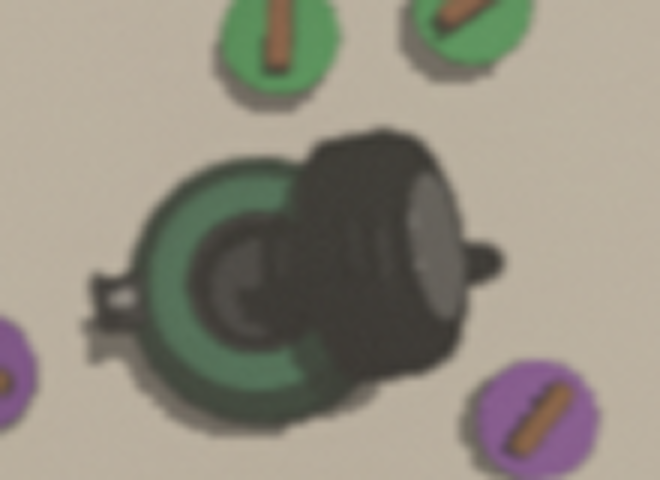

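The mouth is now empty and centred at (258,282). The lid has not moved, its front edge at column 300, so the gripper clears it at that grasp offset.

```bash
cat > fit.py <<'E'
from m import *
from scipy.optimize import least_squares
def stopper_fit():
    o=get_obs();T=o["tool_pos"];A=R.from_quat(o["orientation"]).as_matrix()
    s=grab_frame("scene");Ps=cloud(s)
    L=(Ps-T)@A   # tool coords, z down
    m=(np.abs(L[...,0]+.014)<.045)&(np.abs(L[...,1])<.045)&(L[...,2]>.0235)&(L[...,2]<.068)
    q=L[m];q=q[np.isfinite(q).all(1)]
    def f(p):
        n=np.array([np.tan(p[2]),np.tan(p[3]),1]);n/=np.linalg.norm(n)
        v=q-[p[0],p[1],.0305];a=v@n;r=np.linalg.norm(v-a[:,None]*n,axis=1)
        R0=np.where(a<0,.029,.0235-np.clip(a,0,.03)*.0035/.03)
        side=r-R0
        return side
    r=least_squares(f,[-.014,0,0,0],loss="soft_l1",f_scale=.001)
    print("n",len(q),"xy mm",np.round(r.x[:2]*1000,1),"tilt deg",np.round(np.degrees(r.x[2:]),1),"rms",np.median(np.abs(f(r.x))),"z",np.percentile(q[:,2],[2,98]))
E
python3 - <<'E'
from fit import *
stopper_fit()
E
```

```text
n 151 xy mm [-13.5  -0.4] tilt deg [0.4 2. ] rms 0.003130919149506032 z [0.0239422  0.05928869]
```

Request:
drive_tool([
  {"translation": [-5,10,-40],"roll": -8},
  {"translation": [-20,42,-70],"roll": -16},
  {"translation": [-40,84,-95],"roll": -24},
  {"translation": [-58,122,-100],"roll": -32},
  {"translation": [-74,155,-100],"roll": -40},
  {"translation": [-78,165,-100],"roll": -48},
  {"translation": [-78,165,-100],"roll": -56},
  {"translation": [-78,165,-100],"roll": -56},
])

```text
time: 12.7
tool_pos: [0.5125, 0.1254, 0.2987]
orientation: [0.676, 0.737, -0.001, -0.001]
ft_force: [0.5, 0.9, -0.8]
width: 0.13
grasp_force: 55.0
```

```bash
python3 - <<'E'
from fit import *
tool((.5177,.0538,.24),95)
stopper_fit()
f=grab_frame("top")
# mouth edge: green ring inner boundary at z=.150, r=25.5 and outer r 46.5
b=f["pixels"].astype(float);g=b[...,0]-b[...,1]
for lo,hi,sg,r in((6,15,1,.0255),(14,22,-1,.0465)):
    pts=[]
    c0=np.array([232.5,197.])
    for a in np.radians(np.arange(100,266,5)):
        rr=np.arange(lo,hi,.25);uv=(c0+rr[:,None]*np.array([np.cos(a),-np.sin(a)])).astype(np.float32)
        v=cv2.remap(b[...,1].astype(np.float32),uv[:,:1],uv[:,1:],cv2.INTER_LINEAR).ravel()
        i=np.argmax(sg*np.gradient(v));pts.append(uv[i])
    Q=ray(f,pts,.15);print("mouth" if sg>0 else "rim",circfit(Q,r))
E
```

```text
at [0.5125 0.1254 0.2987] yaw 95.0 tilt 0.2 -> t [-71.8  -0.9  58.7] roll -0.0 F [ 0.5  0.9 -0.8] w 0.13 g 55.0 t 12.7
n 192 xy mm [-13.5   1.6] tilt deg [-0.1 -2.2] rms 0.0022656540290545025 z [0.02417124 0.05996878]
mouth (array([0.51935678, 0.04468124]), np.float64(0.0024461481787590314))
rim (array([0.52004205, 0.03818451]), np.float64(0.0006917234939731728))
```

Request:
drive_tool([
  {"translation": [0,0,30],"roll": 0},
  {"translation": [-10,0,55],"roll": 0},
  {"translation": [-35,0,58],"roll": 0},
  {"translation": [-58,0,58],"roll": 0},
  {"translation": [-70,0,58],"roll": 0},
  {"translation": [-73,0,58],"roll": 0},
  {"translation": [-73,0,58],"roll": 0},
])

```text
time: 13.5
tool_pos: [0.519, 0.0534, 0.2423]
orientation: [0.676, 0.737, 0.0, -0.0]
ft_force: [0.1, 0.4, -0.9]
width: 0.131
grasp_force: 55.0
```

```bash
python3 - <<'E'
from h import *
tool((.5186,.0525,.1805),95)
E
```

```text
at [0.519  0.0534 0.2423] yaw 94.9 tilt 0.0 -> t [-0.9 -0.5 61.8] roll -0.1 F [ 0.1  0.4 -0.9] w 0.131 g 55.0 t 13.5
```

Lower in stages, watching the force.

Request:
drive_tool([
  {"translation": [-0.5,0,12],"roll": 0},
  {"translation": [-0.5,0,24],"roll": 0},
  {"translation": [-0.5,0,34],"roll": 0},
  {"translation": [-0.5,0,40],"roll": 0},
  {"translation": [-0.5,0,44],"roll": 0},
  {"translation": [-0.5,0,44],"roll": 0},
])

```text
time: 14.1
tool_pos: [0.5189, 0.0527, 0.1979]
orientation: [0.676, 0.737, -0.0, -0.0]
ft_force: [1.1, -0.3, -1.0]
width: 0.129
grasp_force: 55.0
```

Request:
drive_tool([
  {"translation": [0,0,3],"roll": 0},
  {"translation": [0,0,6],"roll": 0},
  {"translation": [0,0,8],"roll": 0},
  {"translation": [0,0,8],"roll": 0},
])

```text
time: 14.5
tool_pos: [0.5189, 0.0527, 0.1901]
orientation: [0.676, 0.737, -0.0, -0.0]
ft_force: [-1.2, 1.3, -0.5]
width: 0.129
grasp_force: 55.0
```

Request:
drive_tool([
  {"translation": [0,0,2],"roll": 0},
  {"translation": [0,0,4],"roll": 0},
  {"translation": [0,0,6],"roll": 0},
  {"translation": [0,0,6],"roll": 0},
])

```text
time: 14.9
tool_pos: [0.5189, 0.0526, 0.1841]
orientation: [0.676, 0.737, -0.0, -0.0]
ft_force: [-0.7, -0.4, -1.4]
width: 0.127
grasp_force: 55.0
```

Request:
drive_tool([
  {"translation": [0,0,1],"roll": 0},
  {"translation": [0,0,2],"roll": 0},
  {"translation": [0,0,3],"roll": 0},
  {"translation": [0,0,3],"roll": 0},
])

```text
time: 15.3
tool_pos: [0.519, 0.0526, 0.1812]
orientation: [0.676, 0.737, -0.0, -0.0]
ft_force: [0.0, -0.2, -0.4]
width: 0.128
grasp_force: 55.0
```

Request:
drive_tool([
  {"translation": [0,0,0.5],"roll": 0},
  {"translation": [0,0,1],"roll": 0},
  {"translation": [0,0,1.5],"roll": 0},
  {"translation": [0,0,2],"roll": 0},
  {"translation": [0,0,2],"roll": 0},
])

```text
time: 15.8
tool_pos: [0.5191, 0.0527, 0.1803]
orientation: [0.676, 0.737, 0.0, 0.0]
ft_force: [-2.9, -0.0, 7.8]
width: 0.132
grasp_force: 55.0
```

Request:
drive_tool([
  {"translation": [0,0,0.7],"roll": 0},
  {"translation": [0,0,1.5],"roll": 0},
  {"translation": [0,0,1.5],"roll": 0},
])

```text
time: 16.1
tool_pos: [0.5192, 0.0526, 0.1803]
orientation: [0.676, 0.737, 0.0, 0.001]
ft_force: [-8.5, 0.3, 21.8]
width: 0.131
grasp_force: 55.0
```

Request:
drive_tool([
  {"translation": [0,0,0],"roll": 0},
  {"translation": [0,0,0],"roll": 0},
  {"translation": [0,0,0],"roll": 0},
  {"translation": [0,0,0],"roll": 0},
], jaw=45)

```text
time: 16.5
tool_pos: [0.519, 0.0526, 0.1776]
orientation: [0.676, 0.737, -0.0, -0.0]
ft_force: [-0.5, 0.8, -0.5]
width: 0.444
grasp_force: 0.0
```

Request:
drive_tool([
  {"translation": [0,0,-15],"roll": 0},
  {"translation": [0,0,-32],"roll": 0},
  {"translation": [0,0,-32],"roll": 0},
])

```text
time: 16.8
tool_pos: [0.5198, 0.0526, 0.2114]
orientation: [0.676, 0.737, 0.001, 0.001]
ft_force: [0.9, -0.5, 0.0]
width: 0.452
grasp_force: 0.0
```

Request:
drive_tool([
  {"translation": [0,0,0],"roll": 0},
  {"translation": [0,0,0],"roll": 0},
  {"translation": [0,0,0],"roll": 0},
  {"translation": [-2,0,4],"roll": 0},
  {"translation": [-2,0,8],"roll": 0},
  {"translation": [-2,0,10],"roll": 0},
  {"translation": [-2,0,12],"roll": 0},
], jaw=0)

```text
time: 17.5
tool_pos: [0.5198, 0.0507, 0.2005]
orientation: [0.676, 0.737, 0.001, 0.001]
ft_force: [-11.4, 1.8, 35.6]
width: 0.004
grasp_force: 18.3
```

Request:
drive_tool([
  {"translation": [2,0,-40],"roll": 0},
  {"translation": [2,0,-88],"roll": 0},
  {"translation": [0,0,-128],"roll": 0},
  {"translation": [-40,0,-128],"roll": 0},
  {"translation": [-85,0,-128],"roll": 0},
  {"translation": [-104,0,-120],"roll": 0},
  {"translation": [-104,0,-90],"roll": 0},
  {"translation": [-104,0,-70],"roll": 0},
])

```text
time: 18.3
tool_pos: [0.5278, -0.0537, 0.2658]
orientation: [0.676, 0.737, -0.0, -0.001]
ft_force: [-0.6, 0.3, -0.7]
width: 0.009
grasp_force: 0.0
```

```bash
python3 - <<'E'
from m import *
ax=np.array([.5197,.039]);fr=np.array([-.087,.996])
o=get_obs();print("d mm",(o["tool_pos"][:2]-ax)@fr*1000)
for d,z in((-50,.270),(0,.25),(39,.211)): tool((*(ax+fr*d/1000),z),95)
f=grab_frame("scene");P=cloud(f)
q=P[(P[...,2]>.2)&(P[...,2]<.28)&(abs(P[...,0]-.52)<.05)&(abs(P[...,1]+.01)<.06)];print(len(q),q.max(0))
E
```

```text
d mm -92.99048932353121
at [ 0.5278 -0.0537  0.2658] yaw 94.9 tilt 0.1 -> t [43.  -0.1 -4.1] roll -0.1 F [-0.6  0.3 -0.7] w 0.009 g 0.0 t 18.3
at [ 0.5278 -0.0537  0.2658] yaw 94.9 tilt 0.1 -> t [93.  -0.2 15.9] roll -0.1 F [-0.6  0.3 -0.7] w 0.009 g 0.0 t 18.3
at [ 0.5278 -0.0537  0.2658] yaw 94.9 tilt 0.1 -> t [132.   -0.2  54.9] roll -0.1 F [-0.6  0.3 -0.7] w 0.009 g 0.0 t 18.3
702 [0.56980378 0.02710515 0.27982424]
```

Request:
drive_tool([
  {"translation": [20,0,0],"roll": 0},
  {"translation": [38,0,0],"roll": 0},
  {"translation": [53,0,0],"roll": 0},
  {"translation": [67,0,0],"roll": 0},
  {"translation": [87,0,8],"roll": 0},
  {"translation": [105,0,21],"roll": 0},
  {"translation": [118,0,34],"roll": 0},
  {"translation": [118,0,34],"roll": 0},
])

```text
time: 19.15
tool_pos: [0.5172, 0.0661, 0.2328]
orientation: [0.675, 0.738, -0.001, -0.001]
ft_force: [0.4, -0.1, 0.1]
width: 0.005
grasp_force: 0.0
```

```bash
python3 - <<'E'
from m import *
ax=np.array([.5197,.039]);fr=np.array([-.087,.996])
o=get_obs();print("d mm",(o["tool_pos"][:2]-ax)@fr*1000)
tool((*(ax+fr*.040),.211),95)
f=grab_frame("scene");P=cloud(f);h=cv2.cvtColor(f["pixels"],cv2.COLOR_RGB2HSV).astype(int)
m=(P[...,2]>.16)&(P[...,2]<.26)&(abs(P[...,0]-.52)<.06)&(P[...,1]<.04)&(P[...,1]>-.06)
q=P[m];u=(q[:,:2]-ax)@fr
for a in range(-80,0,10):
    k=(u>a/1000)&(u<(a+10)/1000)
    if k.sum()>3:print(a,k.sum(),np.round(np.percentile(q[k,2],[50,95]),4))
E
```

```text
d mm 27.192621736502286
at [0.5172 0.0661 0.2328] yaw 95.1 tilt 0.2 -> t [12.8  0.2 21.8] roll 0.1 F [ 0.4 -0.1  0.1] w 0.005 g 0.0 t 19.15
-70 12 [0.1792 0.1853]
-60 135 [0.1799 0.1929]
-50 107 [0.1892 0.1984]
-40 101 [0.1949 0.2009]
-30 96 [0.1985 0.2038]
-20 76 [0.202 0.207]
-10 72 [0.2045 0.2093]
```

Request:
drive_tool([
  {"translation": [6,0,7],"roll": 0},
  {"translation": [12,0,13],"roll": 0},
  {"translation": [13,0,16],"roll": 0},
  {"translation": [13,0,18],"roll": 0},
  {"translation": [13,0,20],"roll": 0},
  {"translation": [13,0,22],"roll": 0},
  {"translation": [13,0,22],"roll": 0},
])

```text
time: 19.9
tool_pos: [0.5167, 0.0774, 0.2114]
orientation: [0.676, 0.737, -0.0, -0.0]
ft_force: [-0.2, -0.5, 0.6]
width: 0.006
grasp_force: 0.0
```

Request:
drive_tool([
  {"translation": [0,0,1],"roll": 0},
  {"translation": [0,0,2],"roll": 0},
  {"translation": [0,0,3],"roll": 0},
  {"translation": [0,0,3],"roll": 0},
])

```text
time: 20.3
tool_pos: [0.5171, 0.0775, 0.2107]
orientation: [0.676, 0.737, 0.001, 0.001]
ft_force: [-5.3, 0.0, 13.8]
width: 0.002
grasp_force: 7.1
```

Request:
drive_tool([
  {"translation": [0,0,-30],"roll": 0},
  {"translation": [0,0,-75],"roll": 0},
  {"translation": [-20,-40,-110],"roll": 0},
  {"translation": [-50,-75,-120],"roll": 0},
  {"translation": [-80,-110,-120],"roll": 0},
  {"translation": [-115,-140,-120],"roll": 0},
  {"translation": [-150,-170,-120],"roll": 0},
  {"translation": [-190,-195,-120],"roll": 0},
])

```text
time: 21.1
tool_pos: [0.3376, -0.1294, 0.3292]
orientation: [0.675, 0.737, 0.0, 0.001]
ft_force: [1.4, -0.9, 0.3]
width: 0.005
grasp_force: 0.0
```

```bash
python3 - <<'E'
from m import *
print(get_obs()["tool_pos"])
ax=np.array([.5197,.039]);fr=np.array([-.087,.996]);sd=np.array([.996,.087])
f=grab_frame("top");P=cloud(f)
for n,Pc in(("top",P),("scene",cloud(grab_frame("scene")))):
    u=(Pc[...,:2]-ax)@fr;v=(Pc[...,:2]-ax)@sd
    for a in range(-50,50,20):
        k=(abs(u*1000-a)<8)&(abs(v)<.025)&(Pc[...,2]>.17)&(Pc[...,2]<.26)
        if k.sum()>3:print(n,a,k.sum(),np.round(np.median(Pc[k][:,2]),4))
h=cv2.cvtColor(f["pixels"],cv2.COLOR_RGB2HSV).astype(int)
b=(P[...,2]>.03)&(P[...,2]<.1)&(abs(P[...,0]-.44)<.07)&(abs(P[...,1]+.304)<.07)&(h[...,0]<16)&(h[...,1]>85);print("wood",b.sum(),P[b].mean(0) if b.sum() else 0)
save(f,"t3.png",(60,110,400,290),2.3)
E
```

```text
[ 0.33758342 -0.12942548  0.32917833]
top -50 36 0.1832
top -30 137 0.1907
top -10 136 0.1913
top 10 133 0.1918
top 30 134 0.1909
scene -50 95 0.1801
scene -30 49 0.1911
scene -10 38 0.1917
scene 10 33 0.192
scene 30 25 0.1908
wood 37 [ 0.44513302 -0.30507866  0.07375734]
```

View pics/t3.png

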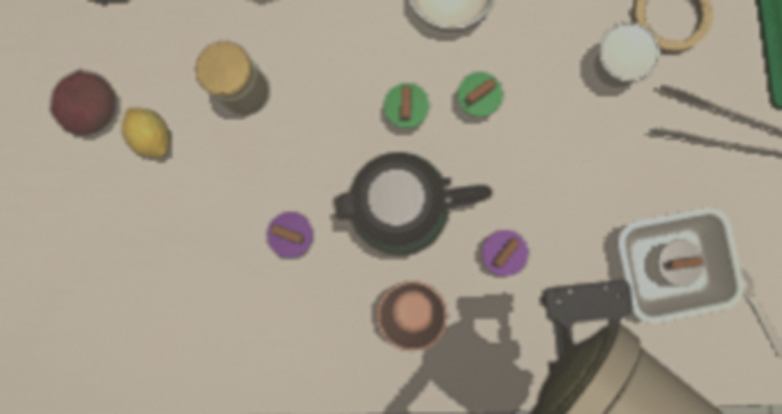

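The picture shows the lid flat and latched at (398,198), its top level at 0.191–0.192 m. The infuser stands in the tub at (683,263), and the bystanders are where they were.

```bash
python3 -c "
from station import *
print(hand_in())"
```

```text
the job is handed in; nothing more can be done
None
```

The job is done and handed in at about 21 s: the infuser stands in the white tub, the stopper is fully home, the lid is shut and level in its catch, and the jug, jar, tumbler and sauce pot were left where they stood.

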